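# Seat the colour cells in the warming block

## Robot

A 7-joint arm with a two-finger parallel gripper is mounted at the origin on the work surface. World frame = base frame: x ahead of the robot, y to its left, z up, the work surface at z = 0. Lengths are in mm, angles in rad, forces in N, time in s.
With the tool pointing down it reaches from about 400 to 875 mm from the base axis. Payload 19.3 kg.
Tool frame: the origin (TCP) lies at the very end of the fingers, on their centre line; the grasp point (between the pads) lies 19 mm behind it; z points along the fingers, y is the direction in which the jaws open and shut (so a half turn about z gives the same grasp; the last joint's range is limited). The gripper opens to 85 mm and grips with 20 to 120 N. Pads are 22 mm wide; open, the fingers measure 114 mm over their backs; the gripper's body (76 mm by 85 mm) begins 54 mm behind the grasp point. The pads swing forward as they close: fully open they stand 13 mm farther back than shut.
Start: joints at [1.076, 0.521, -0.036, 1.599, 0.021, 1.021, -0.113], TCP at [257.559, -569.454, 231.291] pointing down, gripper open.
Joint ranges: [-2.91, 2.91], [-0.3, 2.13], [-1.5, 1.42], [0.17, 2.43], [-1.26, 4.41], [0.16, 1.93], [-2.52, 2.52]. Speed limits (rad/s): [1.89, 1.89, 2.39, 2.39, 3.01, 3.01, 3.01].

## Interface

Orientations are given as a unit quaternion [x, y, z, w].
In Python, from station import ctrl gives the robot as it stands. Calls block until the motion is done:
- ctrl.move_ptp(position, orientation): joint-space move of the TCP to a pose.
- ctrl.move_straight(position, orientation=None, feed=150, f_stop=None): straight line of the TCP; orientation=None keeps the orientation; feed is the mean speed in mm/s. With f_stop (N) it stops when the force on the tool has changed by that much, and returns True; else False.
- ctrl.movej(angles): joint-space move.
- ctrl.ungrasp() and ctrl.clamp(): open the fingers fully, or close them until they stop; the grip force is fixed at half the most.
- ctrl.pause(seconds).
- ctrl.solve_ik(position, orientation): joint angles nearest the present ones, or None.
- ctrl.grab_frame(name): name is "side" or "top" or "wrist"; returns a dict with "img" (420x560x3 uint8, red, green, blue), "K" (3x3 intrinsics, pixels), "k1" (the pictures are not rectified: a ray, as slopes to the right and down, at radius r is drawn at 1 + k1 r^2 times it, then the intrinsics apply), "cam_to_world" (4x4, takes a point from camera to world coordinates); the wrist camera has in their place "mount" (4x4, takes a point from camera to tool coordinates, whose origin is the TCP and whose axes are the flange's). Camera axes: x right, y up, looking along -z (the intrinsics and any distortion apply to the point x, -y, -z); pixel columns grow to the right and rows downward; lengths in mm; the calibration is good to about 2 mm. A picture is of the moment at which its call begins: read the wrist's pose just before it. There is no depth.
A pose or a line that the arm cannot do raises ctrl.PlanningError and nothing moves.
- ctrl.hand_in(): hands the job in, once; it reports no verdict.
Readings, each from a call of its own:
- ctrl.current_t(): time.
- ctrl.current_joint_pos(): joint angles.
- ctrl.current_joint_vel(): joint speeds.
- ctrl.current_joint_torque(): joint torques, N m.
- ctrl.current_tcp_pos(): TCP position.
- ctrl.current_orientation(): TCP orientation.
- ctrl.current_contact_force(): force on the tool from outside, world axes, zero at the start.
- ctrl.current_moment(): the same for the moment, N m.
- ctrl.current_width(): opening from 0.0 (shut) to 1.0 (fully open).
Only numpy, scipy, OpenCV 4.12 (cv2) and the standard library are available. Lean on these libraries where they do the work, as an engineer would, in place of code of your own. Each camera call takes 0.05 s, during which the arm holds its last target.

## Task

Take the 20 mm cell (blue stopper) and the 5 mm cell (yellow stopper) out of the draining tray and stand each in the slot of its own thickness in the aluminium warming block, that is the narrowest slot it will go into, pushing it down past the spring until it is fully home on the slot's floor, and let go of both. The glass chips easily: feel for the slot and press gently, never force a cell or lay it over, and leave the 10 mm cell (white stopper) in its slot and everything else where it stands.

Things in the scene. Friction and masses are not known exactly. Their poses are not given: they have to be found in the camera images.
- cell20: 20 mm cell for oil colour readings, blue stopper, loose, upright in the draining tray: glass 25 mm thick along its own y (light path, between the clear windows), 20 mm wide along its x (between the frosted white sides, by which to hold it), 60 mm tall, plus a slightly narrower 8 mm stopper on top (68 mm in all). Origin at the centre of its foot, z up. Under 80 g.
- cell5: 5 mm cell for oil colour readings, yellow stopper, loose, upright in the draining tray: glass 10 mm thick along its own y (light path, between the clear windows), 20 mm wide along its x (between the frosted white sides, by which to hold it), 60 mm tall, plus a slightly narrower 8 mm stopper on top (68 mm in all). Origin at the centre of its foot, z up. Under 80 g.
- warmer: Dry-block cell warmer: fixed flat dark grey-blue housing 160 mm along its x, 245 mm along its y (the row of slots), 58 mm high, control panel on its -x face. Origin at the centre of its underside, z up. A removable aluminium block with four slots lies on a soft heat pad in the well in its top and gives about 1 mm under 15 N from above. Over 35 N between a cell and block or housing chips the glass.
- well (a point): Point of the housing (not of the block): mid-well, 72 mm up, level with the block's top. Axes as the warmer. The block, 48 mm (x) by 175 mm (y), lies snug along x but anywhere within 6 mm of mid-well along y. Where it lies is NOT measured: it must be seen or felt. It shifts only under over 12 N along y. Along y from here: +57.25 mm, empty 36.5 mm slot; -29.75 mm, the 10 mm cell.
- slot20 (a point): Point of the housing where the mouth centre of the 26.5 mm slot (for the 20 mm cell) lies when the block is mid-well; the true slot is up to 6 mm off along y. Axes as the warmer. All slots are 24 mm long along x, 28 mm deep, flat-floored, with a 1.5 mm chamfer around the mouth. A seated cell stands 32 mm of glass (40 mm with stopper) above the block.
- slot5 (a point): The same for the 11.5 mm slot (for the 5 mm cell), 79.5 mm along -y from slot20. In every slot a leaf spring on the -y wall bulges 2 mm inward, beginning 6 mm and fullest 14 mm below the mouth: pushing a cell down past it takes about 2 to 6 N, and a cell let go at the mouth does not sink home by itself.
- cell10 (a joint): How far the 10 mm cell (white stopper, 15 mm thick, 20 mm wide, already seated in the 16.5 mm slot) has been pulled up out of its slot, in m; 0 = home.
- tray: White plastic draining tray, fixed, 150 mm (x) by 200 mm (y), rim 12 mm high, floor 4 mm above its origin, which is the centre of its underside. Both cells and a small capped vial stand on its floor.
- vial: Bystander: small glass vial with red cap in the tray, 22 mm across, 40 mm tall. Origin at its foot.
- reagent: Bystander: amber bottle with blue cap, 66 mm across, 150 mm tall. Origin at its foot.
- tub: Bystander: white tub with green lid, 72 mm across, 70 mm tall. Origin at its foot.
- beaker: Bystander: glass beaker, 68 mm across, 85 mm tall. Origin at its foot.
- dish: Bystander: shallow glass dish, 90 mm across, 16 mm tall. Origin at its underside.
- spatula: Bystander: steel spatula lying flat, 180 mm long. Origin on its underside.
- sample: Bystander: yellow oil sample bottle with yellow cap, 52 mm across, 120 mm tall. Origin at its foot.
Not all that is in view belongs to the job. What is shaped like the cell20 but orange is not meant.

How it is judged (in metres and radians):
At the end, for the whole second after the job is handed in: Both cells released, at rest, upright (0.08 rad), square to the row (0.15 rad): the 20 mm cell in the 26.5 mm slot, the 5 mm cell in the 11.5 mm slot (9 mm along, 4 mm across of its mid-play place), foot within 1.8 mm of the slot floor; the 10 mm cell still home within 3 mm (x of cell20 in the frame of warmer between -0.004 and 0.004 m and y of cell20 in the frame of warmer between 0.00275 and 0.02075 m and z of each of cell20, cell5 in the frame of warmer below 0.0458 m and angle between each of cell20, cell5's own z axis and vertical below 0.08 rad and angle between the y axis of each of cell20, cell5 and the y axis of warmer, either way round below 0.15 rad and linear speed of each of cell20, cell5 below 0.02 m/s and x of cell5 in the frame of warmer between -0.004 and 0.004 m and y of cell5 in the frame of warmer between -0.07675 and -0.05875 m and value of joint cell10 below 0.003 m and contact force between the fingers and cell20 below 0.1 N and contact force between the fingers and cell5 below 0.1 N); the robot touches nothing.
It fails at once if the 20 mm cell is pressed on the warmer or its block with more than 35 N (contact force between cell20 and warmer above 35 N).
It fails at once if the 5 mm cell is pressed on the warmer or its block with more than 35 N (contact force between cell5 and warmer above 35 N).
It fails at once if one of the two cells is laid over (tilted more than 0.7 rad) (angle between any of cell20, cell5's own z axis and vertical above 0.7 rad).
It fails at once if the 10 mm cell is pulled up out of its slot by more than 3 mm (value of joint cell10 above 0.003 m).
It fails at once if a bystander is moved by more than 20 mm (distance of any of vial, reagent, tub, beaker, dish, spatula, sample from where it was at the start of the episode above 0.02 m).
It also fails if it takes over 72 s, if anything falls off the work surface, if the arm or the gripper's body presses on something with over 40 N, if the wrist force passes 120 N, or if a joint passes its speed limit or range.

## Working session

There is one attempt and no reset: what is moved stays moved. The work goes in short steps, each a Python script; the robot and the scene stay as the last script left them, time stands still between calls to the robot, and variables do not carry over. Pictures are saved under pics/ and viewed, and the job is handed in when it is done.

```bash
ls; mkdir -p pics
python3 - <<'E'
from station import ctrl
import cv2,pickle
print(ctrl.current_t(),ctrl.current_tcp_pos(),ctrl.current_orientation())
d={}
for n in("side","top","wrist"):
    f=ctrl.grab_frame(n);d[n]=f
    cv2.imwrite(f"pics/{n}0.png",f["img"][...,::-1])
    print(n,f["K"],f["k1"],f.get("cam_to_world",f.get("mount")))
d['pose']=(ctrl.current_tcp_pos(),ctrl.current_orientation())
pickle.dump(d,open("f0.pkl","wb"))
E
```

```text
pics
0.0 [ 257.4187145  -569.16605605  230.73291509] [ 9.77521142e-01  2.10836676e-01 -1.55016247e-04 -5.38434144e-04]
side [[409.31961924   0.         275.23678049]
 [  0.         409.31961924 206.05027028]
 [  0.           0.           1.        ]] 0.023137939929348067 [[ 7.27594836e-01  3.77589823e-01 -5.72740499e-01  2.61974905e+00]
 [-6.85645445e-01  3.73162628e-01 -6.25011982e-01 -6.69198106e+02]
 [-2.22728142e-02  8.47452405e-01  5.30403943e-01  6.00804501e+02]
 [ 0.00000000e+00  0.00000000e+00  0.00000000e+00  1.00000000e+00]]
top [[398.29812867   0.         279.34944683]
 [  0.         398.29812867 208.72178783]
 [  0.           0.           1.        ]] -0.09141029086074969 [[ 9.86948678e-02  9.70582136e-01 -2.19612477e-01  3.61530989e+02]
 [-9.95112868e-01  9.55701550e-02 -2.48339611e-02 -5.46948029e+01]
 [-3.11500056e-03  2.20990186e-01  9.75271057e-01  1.09534666e+03]
 [ 0.00000000e+00  0.00000000e+00  0.00000000e+00  1.00000000e+00]]
wrist [[359.45151601   0.         272.98786223]
 [  0.         359.45151601 210.76757001]
 [  0.           0.           1.        ]] -0.06276539142079861 [[-9.38546252e-04  9.49901093e-01  3.12549250e-01  8.01248039e+01]
 [ 9.99999333e-01  6.81215525e-04  9.32519451e-04 -7.82262562e-02]
 [ 6.72887844e-04  3.12549916e-01 -9.49901099e-01 -1.41962412e+02]
 [ 0.00000000e+00  0.00000000e+00  0.00000000e+00  1.00000000e+00]]
```

View pics/side0.png

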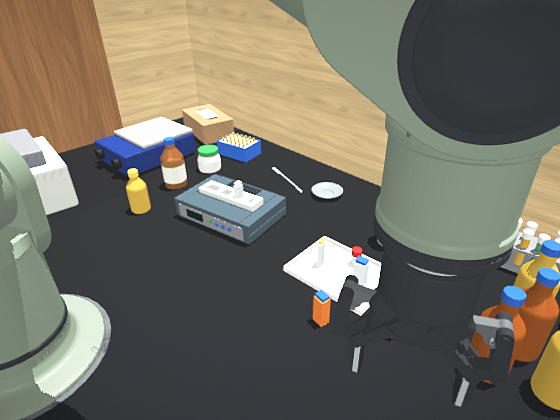

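View pics/top0.png

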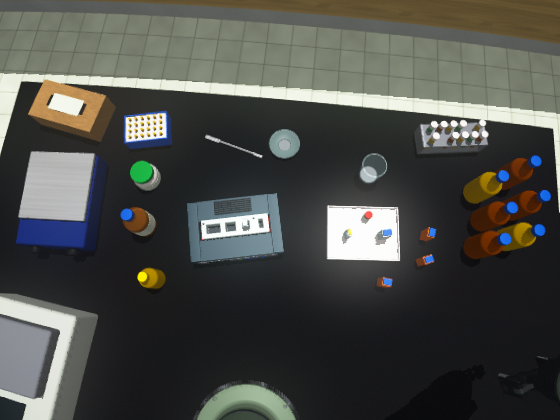

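View pics/wrist0.png

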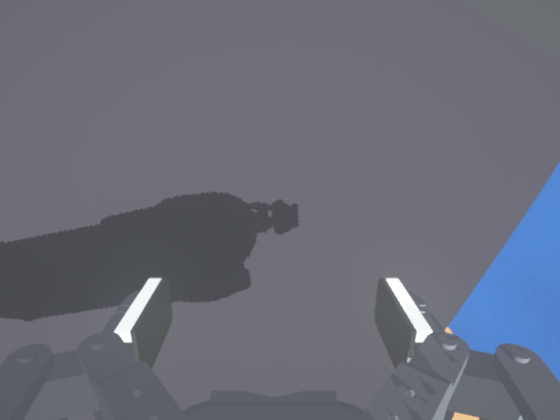

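The side view shows the tray with cells at about (320,250) and (361,265), an orange lookalike at (321,308) and the warmer at (230,205). In the top view the warmer is at (235,228), the yellow stopper at (349,233), the blue one at (386,233) and the red vial cap at (368,215). I'll zoom in and compute rough positions.

```bash
cat > h.py <<'E'
import numpy as np, cv2, pickle
from scipy.spatial.transform import Rotation as R
def pose(f,tp=None):
    if "cam_to_world" in f: return np.array(f["cam_to_world"])
    T=np.eye(4); T[:3,:3]=R.from_quat(tp[1]).as_matrix(); T[:3,3]=tp[0]
    return T@np.array(f["mount"])
def undist(f,px):
    K=f["K"];px=np.atleast_2d(px).astype(float)
    s=np.c_[(px[:,0]-K[0,2])/K[0,0],(px[:,1]-K[1,2])/K[1,1]]
    u=s.copy()
    for _ in range(20):
        r2=(u**2).sum(1,keepdims=True); u=s/(1+f["k1"]*r2)
    return u
def ray(f,px,tp=None):
    T=pose(f,tp);u=undist(f,px)
    d=np.c_[u[:,0],-u[:,1],-np.ones(len(u))]@T[:3,:3].T
    return T[:3,3],d
def onz(f,px,z,tp=None):
    o,d=ray(f,px,tp); return o+d*((z-o[2])/d[:,2])[:,None]
def proj(f,P,tp=None):
    T=np.linalg.inv(pose(f,tp));p=np.atleast_2d(P)@T[:3,:3].T+T[:3,3]
    u=np.c_[p[:,0]/-p[:,2],p[:,1]/p[:,2]]
    u=u*(1+f["k1"]*(u**2).sum(1,keepdims=True))
    return u@np.diag([f["K"][0,0],f["K"][1,1]])+np.array([f["K"][0,2],f["K"][1,2]])
def save(img,name,crop=None,s=1):
    if crop: x0,y0,x1,y1=crop; img=img[y0:y1,x0:x1]
    cv2.imwrite("pics/"+name,cv2.resize(img[...,::-1],None,fx=s,fy=s,interpolation=cv2.INTER_CUBIC))
E
python3 - <<'E'
from h import *
d=pickle.load(open("f0.pkl","rb"));f=d["top"]
print("yel,blue",onz(f,[[349,232],[387,232]],72))
print("warmer corners",onz(f,[[188,203],[278,195],[283,256],[190,262]],58))
print("tray",onz(f,[[328,206],[398,208],[399,260],[328,260]],12))
print("block",onz(f,[[200,218],[269,214],[271,236],[202,240]],72))
save(f["img"],"topz.png",(180,185,410,300),3.4)
E
```

```text
yel,blue [[ 547.84818854 -215.45676566   72.        ]
 [ 557.42957885 -315.06885833   72.        ]]
warmer corners [[586.7329472  218.22528263  58.        ]
 [632.45385651 -20.92727177  58.        ]
 [470.44758547 -50.19713967  58.        ]
 [430.40093714 189.70645885  58.        ]]
tray [[ 626.5745778  -161.71071263   12.        ]
 [ 640.22832161 -358.77549548   12.        ]
 [ 494.49874537 -366.81886379   12.        ]
 [ 476.30112549 -172.72737612   12.        ]]
block [[546.58675405 176.73406135  72.        ]
 [575.15710162  -2.98277034  72.        ]
 [517.60287991 -14.23437707  72.        ]
 [489.27204237 163.29763027  72.        ]]
```

View pics/topz.png

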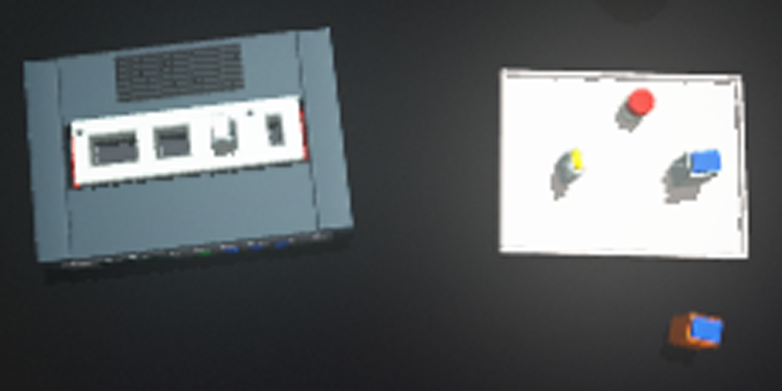

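```bash
cat >> h.py <<'E'
def q(a):
    a=np.radians(a); return [np.cos(a/2),np.sin(a/2),0,0]
def shot(ctrl,name,tag):
    tp=(np.array(ctrl.current_tcp_pos()),np.array(ctrl.current_orientation()))
    f=ctrl.grab_frame(name); f["tp"]=tp
    pickle.dump(f,open(f"pics/{tag}.pkl","wb")); save(f["img"],tag+".png",s=1.42)
    return f,tp
E
python3 - <<'E'
from h import *
from station import ctrl
ctrl.move_ptp([541,-301,210],q(65)); print(ctrl.current_t(),ctrl.current_joint_pos())
shot(ctrl,"wrist","tray1")
ctrl.move_ptp([541,40,240],q(100.8)); print(ctrl.current_t(),ctrl.current_joint_pos())
shot(ctrl,"wrist","warm1")
E
```

```text
1.6 [ 0.58868025  0.54322121 -0.25606548  1.62898864  0.15822372  0.98981225
 -0.15828333]
2.9417 [ 0.18865677  0.41612477 -0.49216248  1.79018464  0.23065167  0.99278752
 -0.20932481]
```

View pics/tray1.png

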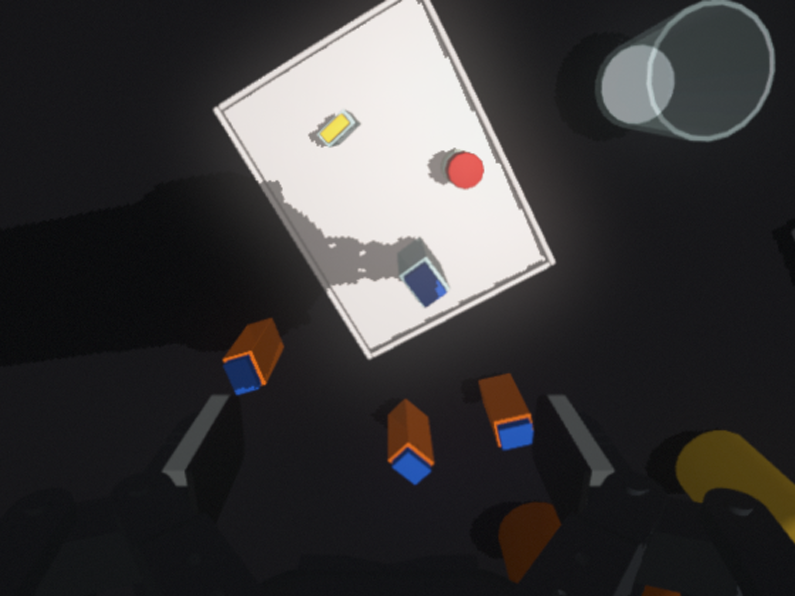

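View pics/warm1.png

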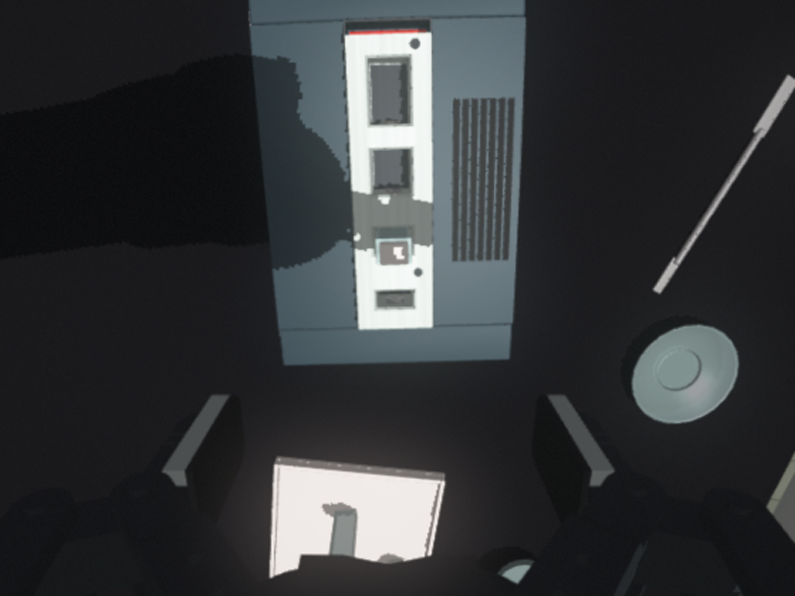

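The tray view (800 px scale) shows the yellow stopper at (335,127), the blue at (425,284), the red vial cap at (465,170) and three orange decoys outside the tray. The warmer view shows the block between rows 33 and 328, with the gap at its +y end. Slots: 36.5 mm at (390,91), 26.5 mm at (391,170), 10 mm cell at (394,250), 11.5 mm at (395,300). Next I'll extract precise outlines.

Run:
```python
from h import *
f=pickle.load(open("pics/warm1.pkl","rb")); tp=f["tp"]; im=f["img"]
# rectify block-top plane into metric image via homography
P0=np.array([541.,85.]);s=4
a=np.radians(10.8); X=np.array([np.cos(a),np.sin(a)]);Y=np.array([-np.sin(a),np.cos(a)])
def metric(f,tp,c,z,hx,hy,a,s):
    X=np.array([np.cos(a),np.sin(a)]);Y=np.array([-np.sin(a),np.cos(a)])
    u,v=np.meshgrid(np.arange(-hx,hx,1/s),np.arange(hy,-hy,-1/s))
    W=np.array(c)+u[...,None]*X+v[...,None]*Y
    p=proj(f,np.c_[W.reshape(-1,2),np.full(u.size,z)],tp).reshape(u.shape+(2,)).astype(np.float32)
    return cv2.remap(f["img"],p[...,0],p[...,1],cv2.INTER_LINEAR)
m=metric(f,tp,P0,72,55,110,a,4)
cv2.imwrite("pics/wm1.png",cv2.rotate(m,cv2.ROTATE_90_CLOCKWISE)[...,::-1][:, 40:840])
f2=pickle.load(open("pics/tray1.pkl","rb"))
hsv=cv2.cvtColor(f2["img"],cv2.COLOR_RGB2HSV)
for n,lo,hi in(("y",(20,100,60),(35,255,255)),("b",(100,120,40),(130,255,255)),("r",(0,150,80),(8,255,255))):
    k=cv2.inRange(hsv,lo,hi)
    for c in cv2.findContours(k,0,1)[0]:
        if cv2.contourArea(c)<60: continue
        w=onz(f2,c[:,0].astype(float),72 if n!="r" else 40,f2["tp"])[:,:2]
        r=cv2.minAreaRect(w.astype(np.float32)); print(n,cv2.minAreaRect(c)[0],r)
```

```text
y (524.4741821289062, 337.5603942871094) ((700.154541015625, -548.7822265625), (52.86445999145508, 136.00303649902344), 25.948591232299805)
y (235.50003051757812, 90.00000762939453) ((549.7257690429688, -215.8777313232422), (15.292558670043945, 6.624678611755371), 17.584230422973633)
b (289.46343994140625, 329.1707458496094) ((499.2286682128906, -424.18341064453125), (18.333465576171875, 24.267047882080078), 21.79840087890625)
b (363.6910095214844, 305.9943542480469) ((570.4073486328125, -430.68743896484375), (19.812454223632812, 22.71546173095703), 79.4267807006836)
b (169.9433135986328, 264.7474670410156) ((432.6481018066406, -319.80975341796875), (23.289161682128906, 17.74647331237793), 81.77243041992188)
r (327.5000305175781, 119.50001525878906) ((606.7036743164062, -268.8728942871094), (18.687423706054688, 19.40186309814453), 21.419565200805664)
```

View pics/wm1.png

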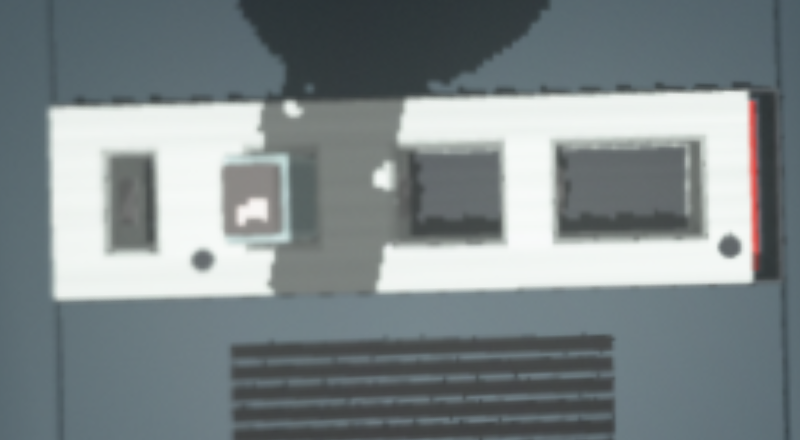

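```bash
cat >> h.py <<'E'
def metric(f,tp,c,z,hx,hy,a,s):
    X=np.array([np.cos(a),np.sin(a)]);Y=np.array([-np.sin(a),np.cos(a)])
    u,v=np.meshgrid(np.arange(-hx,hx,1/s),np.arange(hy,-hy,-1/s))
    W=np.array(c)+u[...,None]*X+v[...,None]*Y
    p=proj(f,np.c_[W.reshape(-1,2),np.full(u.size,z)],tp).reshape(u.shape+(2,)).astype(np.float32)
    return cv2.remap(f["img"],p[...,0],p[...,1],cv2.INTER_LINEAR)
E
python3 - <<'E'
from h import *
f=pickle.load(open("pics/tray1.pkl","rb"));tp=f["tp"]
b=onz(f,[[299,200]],72,tp)[0];print(b)
m1=metric(f,tp,[549.7,-215.9],64,20,20,0,10)
m2=metric(f,tp,b[:2],64,20,20,0,10)
m2=np.clip(m2.astype(float)*1.8,0,255).astype(np.uint8)
cv2.imwrite("pics/cells.png",np.hstack([m1,m2])[...,::-1])
hsv=cv2.cvtColor(f["img"],cv2.COLOR_RGB2HSV)
k=cv2.inRange(hsv,(105,60,20),(130,255,255));k[:, :270]=0;k[:,340:]=0;k[225:]=0
for c in cv2.findContours(k,0,1)[0]:
  if cv2.contourArea(c)>60:
    w=onz(f,c[:,0].astype(float),72,tp)[:,:2]; print(cv2.minAreaRect(w.astype(np.float32)))
E
```

```text
[ 557.75632848 -313.93398579   72.        ]
((557.6257934570312, -314.20367431640625), (15.606545448303223, 22.462406158447266), 11.955209732055664)
```

View pics/cells.png

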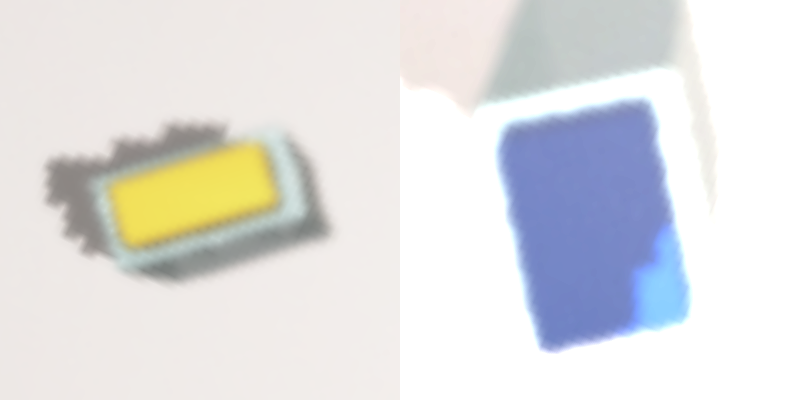

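Run:
```python
from h import *
from station import ctrl
ctrl.move_ptp([557.6,-314.2,115],q(102)); print(ctrl.current_t(),ctrl.current_joint_pos())
print(ctrl.move_straight([557.6,-314.2,34],feed=120,f_stop=8),ctrl.current_tcp_pos())
shot(ctrl,"wrist","pre20")
ctrl.clamp(); print(ctrl.current_t(),ctrl.current_width(),ctrl.current_tcp_pos(),ctrl.current_contact_force())
ctrl.move_straight([557.6,-314.2,130],feed=120); print(ctrl.current_t(),ctrl.current_width(),ctrl.current_contact_force())
shot(ctrl,"wrist","held20")
shot(ctrl,"side","side20")
```

```text
4.3917 [ 0.64900669  0.69675853 -0.35246637  1.63899788  0.29615901  0.85812806
  0.38837135]
False [ 558.01790404 -314.25912825   34.63485551]
5.8833 0.22468933633084304 [ 557.77583605 -314.31627064   34.27290624] [-0.7618553  -0.26453214  3.77444654]
6.8333 0.22511126456442615 [ 0.98743742 -0.19137649 -1.23883443]
```

View pics/pre20.png

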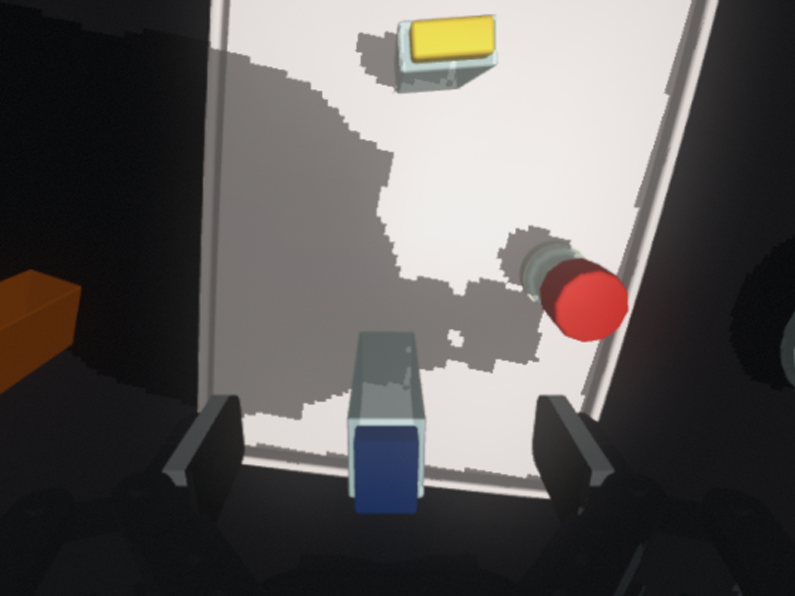

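View pics/held20.png

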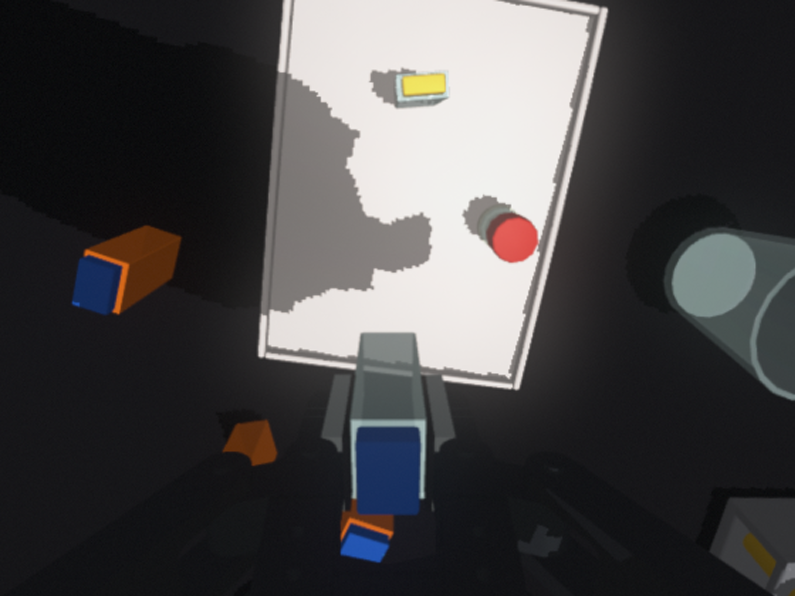

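View pics/side20.png

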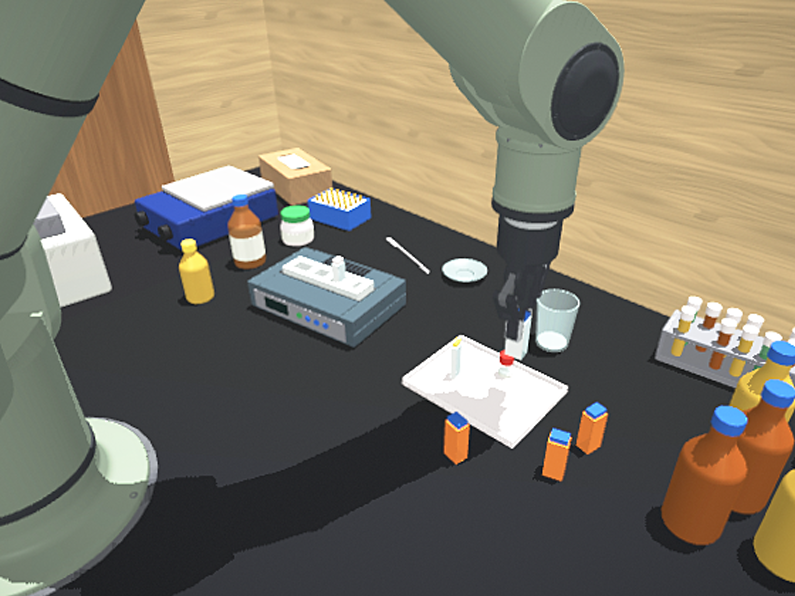

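```bash
cat >> h.py <<'E'
def tool_at(f,px,zt):
    # point in tool frame at tool-z = zt
    g=dict(f);g["cam_to_world"]=f["mount"]
    return onz(g,px,zt)
E
python3 - <<'E'
from h import *
f=pickle.load(open("pics/held20.pkl","rb"))
save(f["img"],"held20z.png",(230,220,315,375),5)
s=1.42
print(tool_at(f,np.array([[350,420],[424,420]])/s,-30))
print(tool_at(f,np.array([[361,333],[416,333]])/s,30))
for n in("held20","pre20"):
  f=pickle.load(open(f"pics/{n}.pkl","rb")); print(n,f["tp"])
E
```

```text
[[ 11.66258782  -9.75993293 -30.        ]
 [ 11.64215697   8.8450765  -30.        ]]
[[11.0159752  -9.93917985 30.        ]
 [10.99429194 10.00816383 30.        ]]
held20 (array([ 557.18229848, -314.04308632,  129.25193317]), array([ 6.29310719e-01,  7.77153589e-01, -1.33867936e-04, -5.47209497e-04]))
pre20 (array([ 558.01790404, -314.25912825,   34.63485551]), array([6.29291284e-01, 7.77169423e-01, 1.07955002e-04, 3.93914129e-04]))
```

View pics/held20z.png

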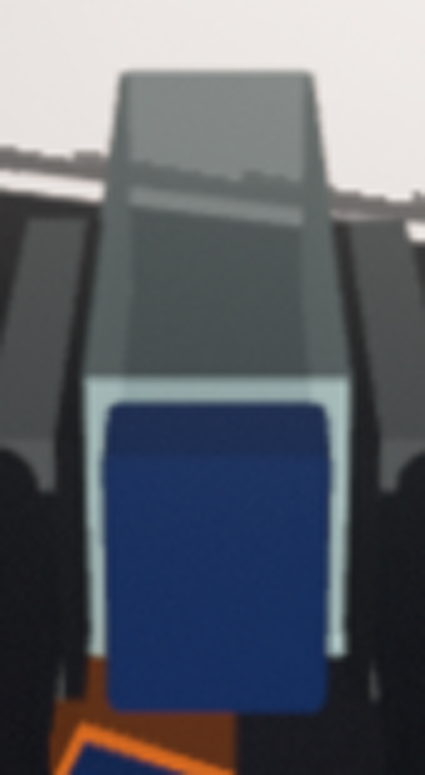

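Run:
```python
from h import *
from station import ctrl
ctrl.move_ptp([531.9,97.1,180],q(102)); print(ctrl.current_t(),ctrl.current_contact_force())
ctrl.move_straight([531.9,97.1,112],feed=100,f_stop=6); print(ctrl.current_t(),ctrl.current_tcp_pos(),ctrl.current_contact_force())
ctrl.pause(0.2);print(ctrl.current_tcp_pos(),ctrl.current_contact_force(),ctrl.current_width())
f,tp=shot(ctrl,"wrist","over20")
save(f["img"],"over20z.png",(170,150,370,300),4)
```

```text
8.4667 [ 0.0353461  -0.49603275 -0.45535863]
9.3 [532.16967019  97.16900571 112.40931151] [0.15648621 0.41496805 0.19586668]
[532.20568372  97.09503562 112.55361604] [-0.78025143 -0.17311692 -1.02122665] 0.22176232794541517
```

View pics/over20z.png

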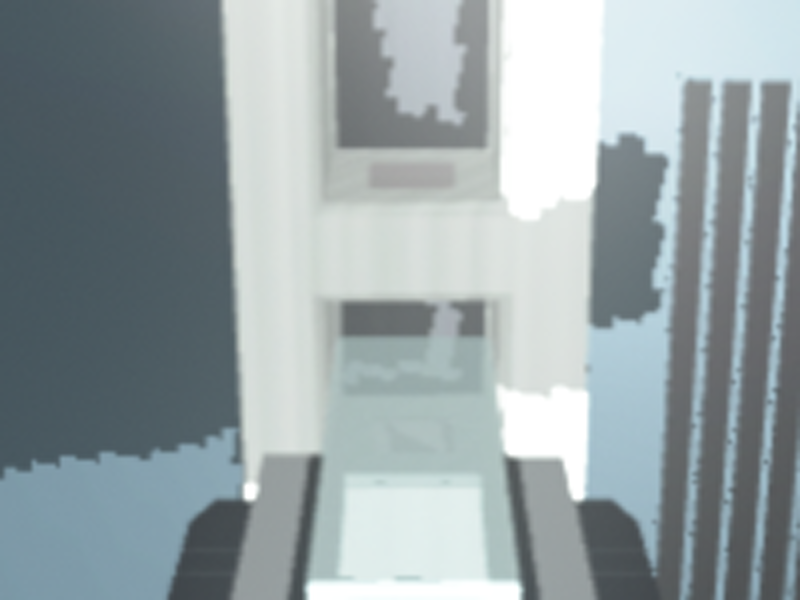

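Run:
```python
from h import *
f=pickle.load(open("pics/over20.pkl","rb"))
c=lambda x,y:[170+x/4,150+y/4]
print("foot",tool_at(f,[c(345,337),c(488,337)],30))
print("mouth outer",tool_at(f,[c(319,297),c(510,297)],40.5))
print("36 slot edges, block edge",tool_at(f,[c(323,203),c(503,203),c(238,297),c(593,297)],40.5))
```

```text
foot [[11.15761104 -8.89522692 30.        ]
 [11.13734558  9.51125156 30.        ]]
mouth outer [[ 12.75572383 -12.84892247  40.5       ]
 [ 12.72803571  12.99387488  40.5       ]]
36 slot edges, block edge [[ 26.02047059 -12.03816943  40.5       ]
 [ 25.99578266  11.79575047  40.5       ]
 [ 12.76226052 -23.82323869  40.5       ]
 [ 12.71059212  24.24241915  40.5       ]]
```

Run:
```python
from h import *
from station import ctrl
F=lambda:np.round(ctrl.current_contact_force(),1)
x,y=531.9,97.1
r=ctrl.move_straight([x,y,97.5],feed=25,f_stop=5); print(r,ctrl.current_t(),ctrl.current_tcp_pos(),F())
if not r:
  for z in (92,86,82,79):
    r=ctrl.move_straight([x,y,z],feed=25,f_stop=14); print(r,ctrl.current_t(),ctrl.current_tcp_pos(),F())
    if r: break
```

```text
False 10.2833 [531.91393067  97.12065424  97.50274624] [ 0.  -0.3 -0.9]
False 10.65 [531.79927554  97.09565333  91.82973886] [ 0.3  0.  -0.1]
False 11.0417 [532.07132431  97.34743652  85.91107649] [ 2.2  3.  -2.1]
False 11.35 [531.88882131  97.2287119   81.88873087] [ 0.9  2.5 -0.5]
False 11.6167 [531.84949989  97.2136274   78.8607335 ] [0.4 3.7 0.1]
```

Run:
```python
from h import *
from station import ctrl
F=lambda:np.round(ctrl.current_contact_force(),1)
x,y=531.9,97.1
for z in (77,76,75,74,73,72.5):
    r=ctrl.move_straight([x,y,z],feed=10,f_stop=10); print(r,ctrl.current_t(),np.round(ctrl.current_tcp_pos(),2),F(),ctrl.current_width())
    if r or F()[2]>7: break
f,tp=shot(ctrl,"wrist","in20")
```

```text
False 11.9667 [531.78  97.18  76.94] [0.  4.2 1.4] 0.21717904478385974
False 12.2167 [531.84  97.17  75.95] [-1.1  5.   1.8] 0.22892987249323074
False 12.4667 [531.92  97.18  74.93] [-0.5  4.8  1.1] 0.22295108886633308
False 12.7167 [531.95  97.2   73.99] [-0.   4.7  2.8] 0.22696889899237496
False 12.9667 [532.02  97.2   73.37] [-2.4  4.  11.7] 0.22312364894813527
```

View pics/in20.png

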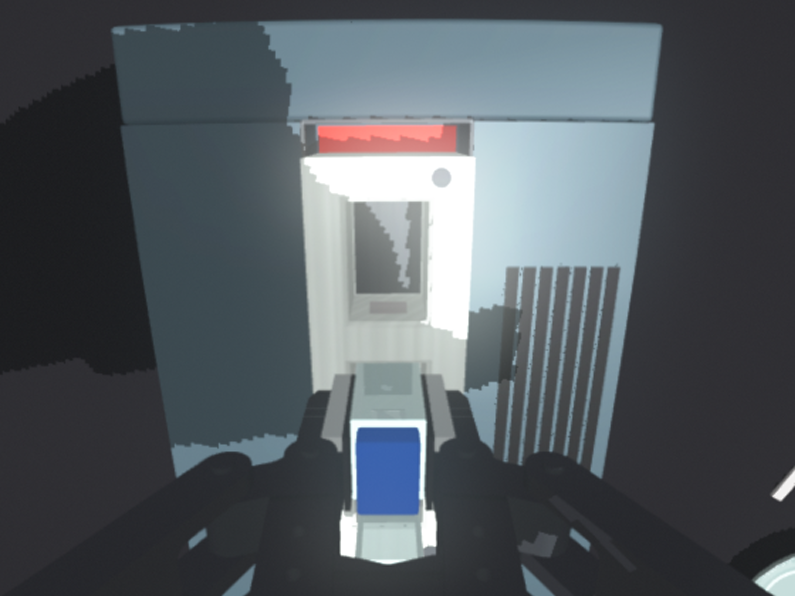

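Run:
```python
from h import *
from station import ctrl
F=lambda:np.round(ctrl.current_contact_force(),1)
x,y=531.9,97.1
ctrl.ungrasp(); print(ctrl.current_t(),ctrl.current_width(),F())
ctrl.move_straight([x,y,150],feed=150); print(ctrl.current_t(),F())
f,tp=shot(ctrl,"wrist","rel20")
```

```text
13.675 1.0018403769392514 [ 0.3 -0.6  0.6]
14.3417 [ 0.2 -0.3 -0.5]
```

View pics/rel20.png

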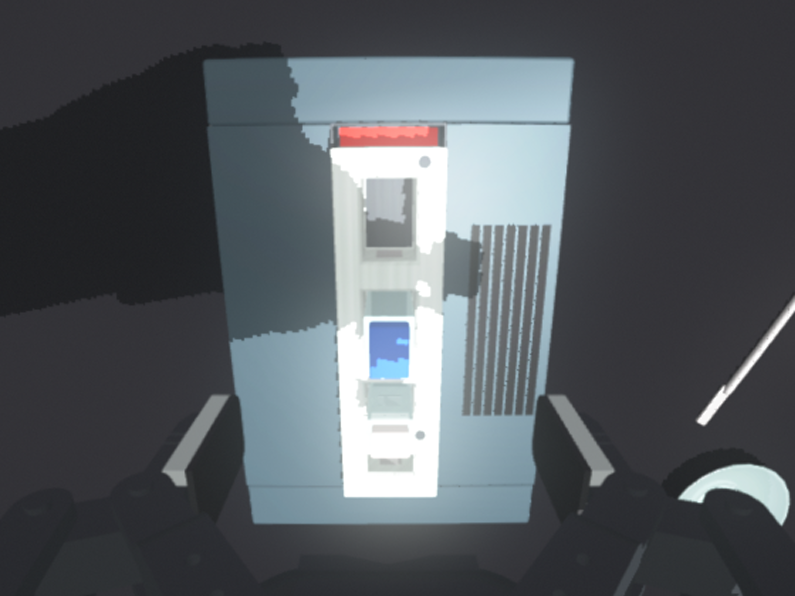

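The blue cell is released and stands upright at about (389,350). I'll tap its stopper with the fingers shut to confirm it is home; the top is expected at z≈112. Then I'll go for the yellow cell.

Run:
```python
from h import *
from station import ctrl
F=lambda:np.round(ctrl.current_contact_force(),1)
x,y=532.2,95.7
ctrl.clamp()
ctrl.move_straight([x,y,118],feed=80,f_stop=5)
r=ctrl.move_straight([x,y,108],feed=10,f_stop=6); print(r,ctrl.current_t(),ctrl.current_tcp_pos(),F())
ctrl.move_straight([x,y,150],feed=150); ctrl.ungrasp(); print(ctrl.current_t())
x,y=549.7,-215.9
ctrl.move_ptp([x,y,115],q(107))
print(ctrl.move_straight([x,y,34],feed=120,f_stop=8),ctrl.current_tcp_pos())
f,_=shot(ctrl,"wrist","pre5");print(ctrl.current_t())
```

```text
True 16.4 [532.37058717  95.79750549 111.30848249] [-1.   0.1 10.3]
17.5917
False [ 550.1274463  -215.81825588   34.56440044]
19.6667
```

View pics/pre5.png

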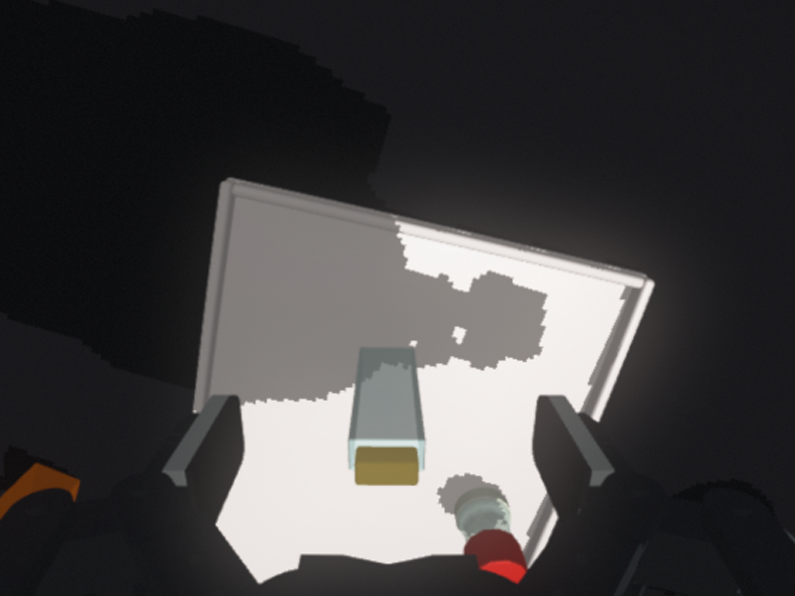

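Run:
```python
from h import *
from station import ctrl
F=lambda:np.round(ctrl.current_contact_force(),1)
x,y=549.7,-215.9
ctrl.clamp(); print(ctrl.current_t(),ctrl.current_width(),ctrl.current_tcp_pos(),F())
ctrl.move_straight([x,y,130],feed=120); print(ctrl.current_t(),ctrl.current_width(),F())
f,_=shot(ctrl,"wrist","held5")
save(f["img"],"held5z.png",(230,220,315,375),3.8)
x,y=548.4,19.4
ctrl.move_ptp([x,y,160],q(102))
ctrl.move_straight([x,y,112],feed=100,f_stop=6); ctrl.pause(0.2);print(ctrl.current_t(),ctrl.current_tcp_pos(),F(),ctrl.current_width())
f,tp=shot(ctrl,"wrist","over5")
save(f["img"],"over5z.png",(170,150,370,300),4)
```

```text
20.2833 0.2229282174137038 [ 549.81526716 -215.95561906   34.27483098] [-0.3  0.3  5.6]
21.2333 0.22086013825857756 [ 0.7  0.3 -0.6]
23.0583 [548.70367638  19.37763284 112.57603436] [ 0.4 -0.1 -0.4] 0.2200202195885005
```

View pics/held5z.png

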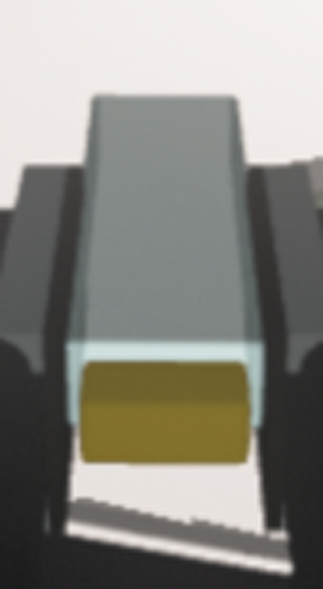

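View pics/over5z.png

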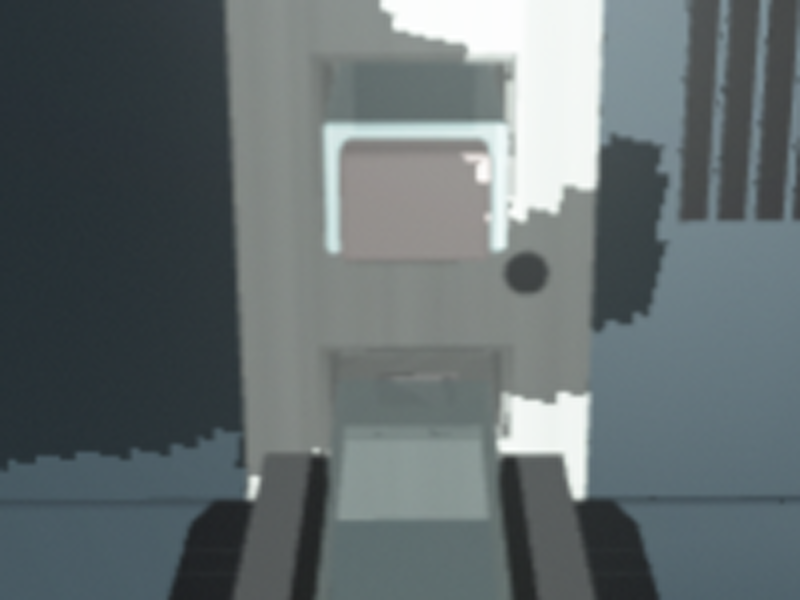

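Run:
```python
from h import *
f=pickle.load(open("pics/over5.pkl","rb"))
c=lambda x,y:[170+x/4,150+y/4]
print("foot",tool_at(f,[c(335,378),c(497,378)],30))
print("mouth outer",tool_at(f,[c(322,347),c(510,347)],40.5))
print("slot10 upper edge",tool_at(f,[c(310,59),c(515,59)],40.5))
im=cv2.convertScaleAbs(f["img"],alpha=1.6); save(im,"over5zz.png",(230,225,315,275),9)
g=pickle.load(open("pics/held5.pkl","rb")); print("held",tool_at(g,[[254,220+97/3.8],[292,220+97/3.8]],30))
```

```text
foot [[  5.42102014 -10.28703605  30.        ]
 [  5.39742721  10.77398976  30.        ]]
mouth outer [[  5.45769057 -12.5953668   40.5       ]
 [  5.42928942  13.14564696  40.5       ]]
slot10 upper edge [[ 45.30675708 -13.32808034  40.5       ]
 [ 45.28051204  12.98495785  40.5       ]]
held [[  4.85732692 -10.15216877  30.        ]
 [  4.83531163   9.62830346  30.        ]]
```

View pics/over5zz.png

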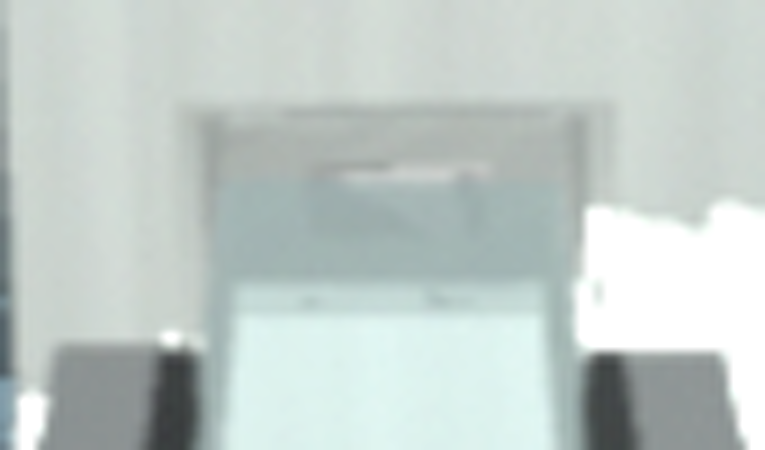

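Run:
```python
from h import *
from station import ctrl
F=lambda:np.round(ctrl.current_contact_force(),1)
x,y=548.67,18.13
ctrl.move_straight([x,y,104],feed=40,f_stop=5)
r=ctrl.move_straight([x,y,97],feed=20,f_stop=5); print(r,ctrl.current_t(),ctrl.current_tcp_pos(),F())
if not r:
  for z in (92,86,82,79,77,76,75,74,73,72.5):
    r=ctrl.move_straight([x,y,z],feed=25 if z>78 else 10,f_stop=12); print(r,ctrl.current_t(),np.round(ctrl.current_tcp_pos(),2),F())
    if r or F()[2]>8: break
```

```text
False 23.9583 [548.60445912  18.12674508  96.8944047 ] [ 0.3 -0.1 -1.4]
False 24.3083 [548.53  18.1   91.8 ] [-0.1  0.  -0.1]
False 24.7 [548.81  18.24  85.85] [ 2.5  0.9 -3.3]
False 25.0083 [548.77  18.19  82.  ] [0.9 0.3 1.7]
False 25.275 [548.75  18.17  79.05] [1.7 0.3 2.5]
False 25.625 [548.68  18.1   77.05] [-0.4 -0.2  3.5]
False 25.875 [548.66  18.08  76.02] [1.1 0.2 4.1]
False 26.125 [548.66  18.11  75.02] [ 1.4 -0.1  5.1]
False 26.375 [548.69  18.11  74.03] [ 0.3 -0.8  4.7]
False 26.625 [548.79  18.03  73.23] [-0.4 -1.   9.3]
```

Run:
```python
from h import *
from station import ctrl
F=lambda:np.round(ctrl.current_contact_force(),1)
x,y=548.67,18.13
ctrl.ungrasp()
ctrl.move_straight([x,y,135],feed=150); ctrl.clamp()
ctrl.move_straight([x,y,118],feed=80,f_stop=5)
r=ctrl.move_straight([x,y,109],feed=10,f_stop=6); print(r,ctrl.current_t(),ctrl.current_tcp_pos(),F())
ctrl.pause(0.1);print(ctrl.current_tcp_pos(),F())
ctrl.move_straight([x,y,150],feed=150)
ctrl.move_straight([x+20,y-60,260],feed=250); ctrl.pause(0.3); print(ctrl.current_t(),F())
f,tp=shot(ctrl,"wrist","end_w"); 
s,_=shot(ctrl,"side","end_s"); save(s["img"],"end_sz.png",(160,150,300,260),5.5)
t,_=shot(ctrl,"top","end_t"); save(t["img"],"end_tz.png",(180,185,410,300),3.4)
```

```text
True 29.6667 [548.91305237  17.8214873  110.99865444] [-0.5 -1.1  9.1]
[548.8771417   17.85732539 111.04119565] [-0.4 -1.5  8.1]
31.1333 [-0.5  1.2 -0.4]
```

View pics/end_w.png

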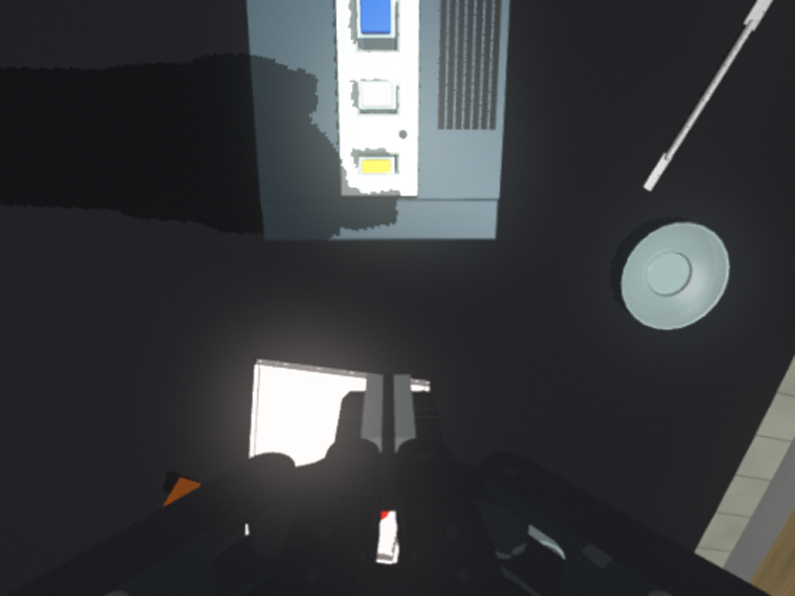

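View pics/end_sz.png

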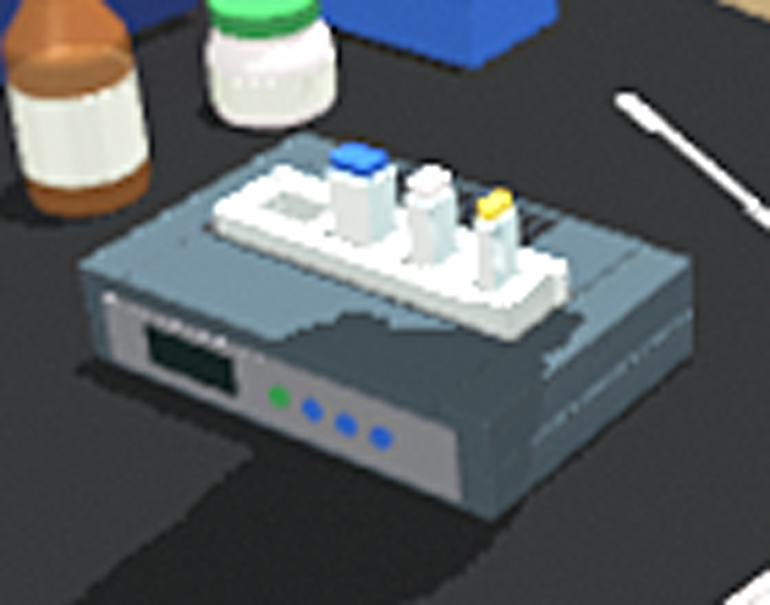

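View pics/end_tz.png

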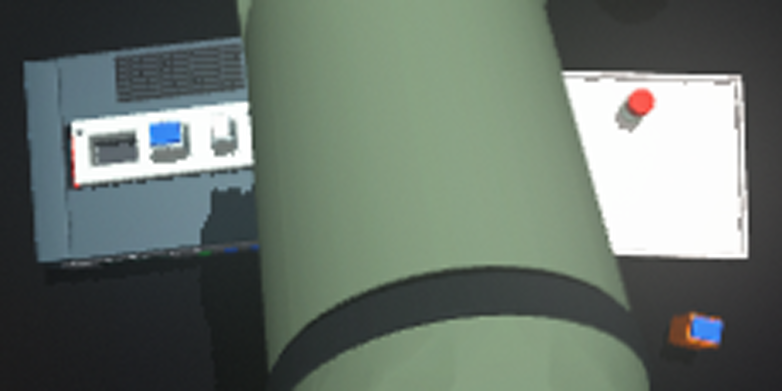

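The images show all three cells standing level in the block: blue at (376,16), white at (377,95) and yellow at (377,166) in the wrist view. The vial is still in the tray.

```bash
python3 -c "
from station import ctrl
ctrl.hand_in(); print(ctrl.current_t())"
```

```text
the job is handed in; nothing more can be done
the job is handed in; nothing more can be done
```

Both cells are in their own slots in the warming block, the 20 mm one in the 26.5 mm slot and the 5 mm one in the 11.5 mm slot. Both are released, and I handed the job in at about 31 s.

- **Insertion:** I lined up each cell by wrist camera above its slot. They went in without catching on the mouth and passed the spring. Tool force at the floor was about 12 N for the 20 mm cell and 9 N for the 5 mm cell, against the 35 N limit.
- **Seating check:** I tapped each stopper gently with the fingers shut. They stopped at z = 111.3 mm (20 mm cell) and 111.0 mm (5 mm cell), at about 8–10 N. The nominal height is 112 mm, so both are home, allowing for the heat pad giving a little.
- **Final pictures:** All three cells stand upright and square in the block, with the 10 mm cell looking undisturbed. The vial is still where it stood in the tray, and the robot is clear of everything.
- **Not checked:** I measured the 10 mm cell's seating only by eye. In the final top view the arm hid the 5 mm cell's slot and part of the tray, so for the 5 mm cell I relied on the wrist and side views.

No check failed or disagreed.

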